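# Load the vial tray and hold it in the locating corner of the autosampler

## Robot

A 6-joint arm with a two-finger parallel gripper is mounted at the origin on the work surface. World frame = base frame: x ahead of the robot, y to its left, z up, the work surface at z = 0. Lengths are in m, angles in rad, forces in N, time in s.
With the tool pointing down it reaches from about 0.375 to 0.9 m from the base axis. Payload 3.1 kg.
Tool frame: the origin (TCP) lies midway between the tips of the shut fingers; the grasp point (between the pads) lies 19 mm behind it; x points along the fingers, y is the direction in which the jaws open and shut, and the axes are right-handed (so a half turn about x gives the same grasp; the last joint's range is limited). The gripper opens to 87 mm and grips with 3 to 60 N. Pads are 19 mm wide; open, the fingers measure 117 mm over their backs; the gripper's body (75 mm by 190 mm) begins 51 mm behind the grasp point.
Start: joints at [1.083, 0.527, 1.433, -0, 1.181, -0.178], TCP at [0.191, 0.595, 0.223] pointing down, gripper open.
Joint ranges: [-3.08, 3.08], [-0.75, 2.2], [0.22, 2.44], [-1.43, 4.57], [0, 2.65], [-2.85, 2.85]. Speed limits (rad/s): [2.79, 2.79, 3.14, 3.14, 3.14, 3.14].

## Interface

Orientations are given as a unit quaternion [x, y, z, w].
In Python, from rig import get_obs, imaging, robot gives the robot as it stands.
- The arm moves only by the shell command python3 -m inch 'ROWS' [FORCE]. ROWS is JSON, a list of rows, each a list of 3 entries, a list of its own where there are three numbers: the finger opening in mm, from 0 to 87, then the shift along the tool's x, y, z in mm, then the turn, a rotation vector about the tool's x, y, z in degrees. In form: [[grip, [dx, dy, dz], [wx, wy, wz]], ...]. A call has 1 to 12 rows; each row shifts and turns the pose as measured when the row begins, along the tool's axes as they then stand; what a row does not reach is not made up. A row lasts 1/8 s, in which the tool goes at most 62.5 mm and 10.7 degrees, less where a joint would pass 70% of its speed; a pose out of reach is approached as far as the arm can. A call with a gripper value outside its range is refused whole. The fingers move at their own pace and stop on an object; FORCE is the grip in N (left out, the last holds). Time passes only in rows, so rows that do not move let the fingers close. It gives the time, the measured TCP pose, the force and the opening at its end, in the units of the state.
- get_obs(): the state, without advancing time (a new reading comes with each control period).
- imaging.camera(name): name is "side" or "top"; returns the picture (384x512x3 uint8, red, green, blue); there is no depth.
- imaging.camera_params(name): a dict with "camera_matrix" (3x3 intrinsics, pixels), "xyz" and "rotation" of the camera in the world. Camera axes: x right, y down, z forward; pixel columns grow to the right and rows downward; lengths in m; the calibration is good to about 2 mm. A picture is of the moment at which its call begins. camera_params takes no time and is no camera call.
- robot.hand_in(): hands the job in, once; it reports no verdict.
Trained networks look in the newest picture that a camera, given by its name, has taken for a name from the list of things; names that differ only in an ending like _2 or _b are one class to them, and where a whole thing is asked for, a point or a joint stands for the part that bears it (a point fixed in the world has none). Each returns a list of dicts, best first, with "confidence" (0 to 1); they miss things now and then, are a little off and sometimes report something else, mostly with a low value. They report only what shows in the picture. A call takes as long as a camera call. They do not tell look-alikes from the thing itself.
- imaging.cut_out(camera, target): "pixels" (384x512 bool, what is visible of it) and "box" ([centre column, centre row, width, height] in pixels, round what is visible of it).
- imaging.tip_of(camera, target): "pixel" ([column, row] in pixels: a listed point, or the origin of a listed thing).
The state is a dict: "time": time; "q": joint angles; "joint_velocities": joint speeds; "joint_torque": joint torques, N m; "position": TCP position; "tool_rot": TCP orientation; "ft_force": force on the tool from outside, world axes, zero at the start; "moment": the same for the moment, N m; "grip_width": finger opening in m.
Only numpy, scipy, OpenCV 4.12 (cv2) and the standard library are available. Lean on these libraries where they do the work, as an engineer would, in place of code of your own. Each camera call takes 0.05 s, during which the arm holds its last target. There are 200 camera calls.

## Task

Carry the loaded vial tray by its upright grip to the autosampler and slide it in from the open front, under the lips of the two guides, keeping every vial in its well and leaving the bottles and the beaker where they stand. Push it fully home, square in the corner, so that it presses firmly on the back stop and on the right-hand guide (the one on the needle tower's side) at the same time, ready for me to do up the clamp screw on the left. Finish while still holding the grip and pressing the tray into that corner: do not let go.

Things in the scene. Friction and masses are not known exactly. Their poses are not given: they have to be found in the camera images.
- tray_grip (a point): Point on the vial tray's upright grip, over the tray's centre, 44 mm above the tray's underside; axes as the tray. The grip is a flat grey plate 44 mm long (x) x 12 mm thick (y), its top 66 mm above the underside: pinch it from above across the 12 mm (fingers closing along y). The 72 mm band (x) between the vial blocks is free for the fingers down to 10 mm above the underside.
- tray: Loose vial tray, flat on the bench, about 0.5 kg loaded, same either way round. Origin: centre of its underside; x along its length. Aluminium base plate 140 (x) x 120 (y) x 6 mm; a grey block with three vials at each end (x = 36 to 70 mm either side), 94 mm wide, 32 mm high. The plate sticks out 13 mm beyond the blocks along both long sides; these edges run under the guide lips.
- bay_seat (a point): Point on the autosampler's deck (43 mm above the bench) where the centre of the tray's underside lies when the tray is in the corner. x: direction of sliding in, y: left, z: up. Guides run along x from -60 to +70 mm; the slot between their walls is 126 mm wide (y = -60 to +66). Their lips, 10 mm above the deck (top at 15), cover the slot outside y = -49 and +55: the tray goes in only from the front.
- bay_mouth (a point): Middle of the slot's mouth on the deck, 90 mm before bay_seat and 3 mm left of it; axes as bay_seat. From here to the guides' start (30 mm on) both guides flare inwards by about 12 mm a side and their lips turn down. The open deck before it is 55 mm deep, to the front edge.
- sampler: The white bench autosampler, fixed, its bay lined with slick plastic (friction about 0.15), 290 mm (x) x 310 mm, placed anew each time; origin on the bench right under bay_seat, same axes. Clamp boss with thumbscrew outside the left guide: 24 mm above the deck, y = 79 to 113 mm. Needle tower at the right rear: x = 7 to 83, y = -185 to -115 mm, top 258 mm above the bench, its arm parked rearwards, away from the bay.
- back_stop: Steel back stop across the rear end of the bay, fixed, 12 mm thick (x) x 140 mm x 22 mm high, axes as bay_seat; origin at the centre of its underside on the deck; its front face lies at x = +70 mm from bay_seat.
- side_fence: Steel wall of the right-hand guide, the side fence, fixed, 130 mm long (x) x 12 mm thick x 10 mm high, axes as bay_seat; origin at the centre of its underside on the deck; its inner face lies at y = -60 mm from bay_seat.
- vial_1: Amber glass vial with white cap, 23 mm across, 46 mm high, loose, standing in a round well of the tray at x = -53, y = -30 mm of the tray, its underside 12 mm above the tray's underside and 20 mm deep in the well; origin at the centre of its underside.
- vial_2: Amber glass vial with white cap, 23 mm across, 46 mm high, loose, standing in a round well of the tray at x = -53, y = 0 mm of the tray, its underside 12 mm above the tray's underside and 20 mm deep in the well; origin at the centre of its underside.
- vial_3: Amber glass vial with white cap, 23 mm across, 46 mm high, loose, standing in a round well of the tray at x = -53, y = 30 mm of the tray, its underside 12 mm above the tray's underside and 20 mm deep in the well; origin at the centre of its underside.
- vial_4: Amber glass vial with white cap, 23 mm across, 46 mm high, loose, standing in a round well of the tray at x = 53, y = -30 mm of the tray, its underside 12 mm above the tray's underside and 20 mm deep in the well; origin at the centre of its underside.
- vial_5: Amber glass vial with white cap, 23 mm across, 46 mm high, loose, standing in a round well of the tray at x = 53, y = 0 mm of the tray, its underside 12 mm above the tray's underside and 20 mm deep in the well; origin at the centre of its underside.
- vial_6: Amber glass vial with white cap, 23 mm across, 46 mm high, loose, standing in a round well of the tray at x = 53, y = 30 mm of the tray, its underside 12 mm above the tray's underside and 20 mm deep in the well; origin at the centre of its underside.
- bottle_a_mid (a point): Bystander: centre of a standing amber sample bottle, 54 mm across, 155 mm high.
- bottle_b_mid (a point): Bystander: centre of a standing green sample bottle, 54 mm across, 155 mm high.
- beaker_mid (a point): Bystander: centre of a standing glass beaker, 70 mm across, 90 mm high.
Things that resemble listed ones, but are neither listed nor needed, are in the scene too. Leave any red look-alike of the vial_6 alone. Leave any green look-alike of the vial_5 alone.

How it is judged:
On the way:
1. the tray is part-way into the guides from the front, flat under the lips (x of tray_grip in the frame of bay_seat between -0.115 and -0.02 m and y of tray_grip in the frame of bay_seat between -0.004 and 0.01 m and z of tray_grip in the frame of bay_seat between 0.04 and 0.05 m and angle between the x axis of tray_grip and the x axis of bay_seat, either way round below 0.06 rad), for 0.1 s.
At the end, for the whole second after the job is handed in: Tray flat in the bay within 3 mm of back stop and side fence, square within 0.02 rad, at rest, pressing on each with over 2 N at once, held by the fingers (over 2 N), all six vials upright (within 0.25 rad) in their wells, through the second after the program ends (x of tray_grip in the frame of bay_seat above -0.003 m and y of tray_grip in the frame of bay_seat between -0.004 and 0.003 m and z of tray_grip in the frame of bay_seat between 0.04 and 0.05 m and angle between the x axis of tray_grip and the x axis of bay_seat, either way round below 0.02 rad and contact force between tray and back_stop above 2 N and contact force between tray and side_fence above 2 N and contact force between tray and the fingers above 2 N and linear speed of tray below 0.01 m/s and angle between each of vial_1, vial_2, vial_3, vial_4, vial_5, vial_6's own z axis and vertical below 0.25 rad and z of each of vial_1, vial_2, vial_3, vial_4, vial_5, vial_6 in the frame of tray_grip below -0.02 m and distance between each of vial_1, vial_2, vial_3, vial_4, vial_5, vial_6 and tray_grip below 0.085 m); the arm keeps its last pose, push and grip.
It fails at once if a bottle or the beaker is disturbed (moved more than 30 mm) (distance of any of bottle_a_mid, bottle_b_mid, beaker_mid from where it was at the start of the episode above 0.03 m).
It fails at once if a vial comes out of its well (z of any of vial_1, vial_2, vial_3, vial_4, vial_5, vial_6 in the frame of tray_grip above -0.014 m).
It also fails if it takes over 45 s, if anything falls off the work surface, if the arm or the gripper's body presses on something with over 40 N, if the wrist force passes 120 N, or if a joint passes its speed limit or range.

## Working session

There is one attempt and no reset: what is moved stays moved. The work goes in short steps, Python scripts to look and compute and a shell command to move; the robot and the scene stay as the last step left them, time stands still between calls to the robot, and variables do not carry over. Pictures are saved under pics/ and viewed, about 8 in all and at most 12, crops included, and the job is handed in when it is done.

```bash
ls; mkdir -p pics
cat > h.py <<'E'
import numpy as np, cv2
from rig import get_obs, imaging, robot
from scipy.spatial.transform import Rotation as R
def cam(n):
    p=imaging.camera_params(n); K=np.array(p["camera_matrix"]); r=np.array(p["rotation"],float)
    if r.shape!=(3,3): r=R.from_quat(r).as_matrix()
    return K,np.array(p["xyz"]),r
def ray(n,px,z):
    K,t,r=cam(n); d=r@np.linalg.solve(K,[px[0],px[1],1]); return t+d*(z-t[2])/d[2]
def proj(n,P):
    K,t,r=cam(n); c=K@(r.T@(np.array(P)-t)); return c[:2]/c[2]
def tri(ps):
    A=np.zeros((3,3));b=np.zeros(3)
    for n,px in ps:
        K,t,r=cam(n); d=r@np.linalg.solve(K,[px[0],px[1],1]); d/=np.linalg.norm(d); M=np.eye(3)-np.outer(d,d);A+=M;b+=M@t
    return np.linalg.solve(A,b)
def save(n,f): 
    im=imaging.camera(n); cv2.imwrite("pics/"+f,im[:,:,::-1]); return im
E
python3 - <<'E'
from h import *
np.set_printoptions(precision=4,suppress=True)
a=save("top","t0.png"); b=save("side","s0.png")
cv2.imwrite("pics/b0.png",cv2.resize(np.vstack([a,b])[:,:,::-1],(512,768)) if 0 else np.hstack([a,b])[:,:,::-1])
for n in("top","side"):
    print(n,imaging.camera_params(n))
    for t in("tray_grip","tray","bay_seat","bay_mouth","back_stop","side_fence","sampler","vial_1","bottle_a_mid","bottle_b_mid","beaker_mid"):
        print(t,[(np.round(d["pixel"],1).tolist(),round(d["confidence"],2)) for d in imaging.tip_of(n,t)])
print(get_obs())
E
```

```text
pics
top {'camera_matrix': array([[463.6443,   0.    , 256.4703],
       [  0.    , 463.6443, 185.8646],
       [  0.    ,   0.    ,   1.    ]]), 'xyz': array([0.3535, 0.1397, 1.2595]), 'rotation': array([ 0.7109, -0.6981,  0.0689, -0.0504])}
tray_grip [([194.9, 180.7], 0.94), ([116.9, 169.4], 0.2)]
tray [([195.0, 187.0], 0.95)]
bay_seat [([356.7, 175.9], 0.66)]
bay_mouth [([357.4, 210.3], 0.84)]
back_stop [([359.0, 148.2], 0.66)]
side_fence []
sampler [([355.6, 180.6], 0.95), ([192.0, 181.2], 0.53)]
vial_1 [([156.9, 145.9], 0.65), ([190.8, 166.7], 0.64), ([178.2, 168.6], 0.62), ([181.5, 206.1], 0.61), ([137.6, 145.1], 0.58), ([209.2, 204.0], 0.54), ([193.1, 203.9], 0.47), ([194.7, 160.7], 0.46), ([237.8, 166.5], 0.38), ([353.7, 179.5], 0.26)]
bottle_a_mid [([116.7, 170.8], 0.6), ([240.2, 130.0], 0.3)]
bottle_b_mid [([193.3, 125.6], 0.62)]
beaker_mid [([239.1, 132.6], 0.74)]
side {'camera_matrix': array([[356.2822,   0.    , 255.4654],
       [  0.    , 356.2822, 187.4193],
       [  0.    ,   0.    ,   1.    ]]), 'xyz': array([0.4575, 0.6383, 0.7014]), 'rotation': array([-0.0821,  0
[... 427 characters left out ...]
270.0], 0.64), ([262.3, 284.2], 0.54), ([230.4, 221.7], 0.44), ([266.3, 258.8], 0.43)]
bottle_a_mid [([202.9, 348.0], 0.63)]
bottle_b_mid [([173.2, 239.1], 0.73)]
beaker_mid [([193.3, 203.6], 0.81), ([202.1, 346.0], 0.21)]
{'time': 1.2, 'q': array([ 1.0825,  0.5275,  1.4327, -0.    ,  1.1814, -0.1785]), 'joint_velocities': array([-0.0019, -0.0005, -0.0005, -0.0019,  0.0008,  0.002 ]), 'joint_torque': array([ -0.0003, -44.0022, -17.6984,   0.0635,   0.0505,  -0.    ]), 'position': array([0.1905, 0.5952, 0.2225]), 'tool_rot': array([ 0.1091,  0.6986, -0.1091,  0.6986]), 'ft_force': array([1.2125, 1.0891, 0.2295]), 'moment': array([ 0.0131, -0.0607,  0.0037]), 'grip_width': 0.08698108603344588}
```

View pics/t0.png

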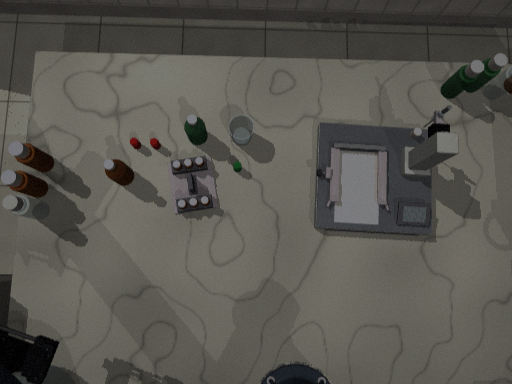

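View pics/s0.png

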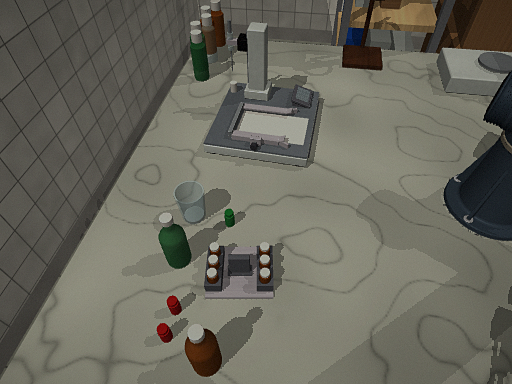

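The top view shows the tray at about (193,187), with its blocks at rows 163 and 203. The bay is at about (358,185) and opens downward, towards the robot. The green bottle (195,130) and beaker (240,130) stand behind the tray, and the amber bottle (118,170) is to its left. The side view agrees.

Run:
```python
from h import *
np.set_printoptions(precision=4,suppress=True)
print("grip tri",tri([("top",[194.9,180.7]),("side",[238.3,260.4])]), ray("top",[194.9,180.7],.044),ray("side",[238.3,260.4],.044))
print("tray",ray("top",[195,187],0),ray("side",[236.9,270.7],0))
for n,p in(("top",[356.7,175.9]),("side",[258.5,123.8]),("top",[357.4,210.3])): print("seat/mouth",n,ray(n,p,.043))
print("stop",ray("top",[359,148.2],.043),ray("side",[235.1,118.8],.043))
print("bottles",ray("top",[116.7,170.8],.0775),ray("side",[202.9,348],.0775),ray("top",[193.3,125.6],.0775),ray("side",[173.2,239.1],.0775),ray("top",[239.1,132.6],.045),ray("side",[193.3,203.6],.045))
def rect(n,t,z):
    d=imaging.cut_out(n,t)
    if not d: print(n,t,None);return
    m=d[0]["pixels"].astype(np.uint8); c=max(cv2.findContours(m,0,1)[0],key=cv2.contourArea)[:,0,:]
    w=np.array([ray(n,p,z)[:2] for p in c]); r=cv2.minAreaRect((w*1000).astype(np.float32)); print(n,t,d[0]["confidence"],r)
for t,z in(("tray",.003),("back_stop",.065),("sampler",.043),("side_fence",.055),("tray_grip",.066)):
    rect("top",t,z)
a=imaging.camera("top");b=imaging.camera("side")
g=lambda im:(255*(im/255.)**.5).astype(np.uint8)
A=cv2.resize(a[115:245,310:440],(560,560),interpolation=cv2.INTER_CUBIC);B=cv2.resize(a[145:225,160:225],(240,295),interpolation=cv2.INTER_CUBIC)
C=np.zeros((560,800,3),np.uint8);C[:,:560]=A;C[:295,560:]=B
cv2.imwrite("pics/c0.png",g(C)[:,:,::-1])
```

```text
grip tri [0.5725 0.2744 0.0335] [0.5716 0.2732 0.044 ] [0.5696 0.2802 0.044 ]
tray [0.562  0.2771 0.    ] [0.5748 0.2814 0.    ]
seat/mouth top [ 0.594  -0.1597  0.043 ]
seat/mouth side [ 0.6064 -0.1672  0.043 ]
seat/mouth top [ 0.501  -0.1596  0.043 ]
stop [ 0.6708 -0.1675  0.043 ] [ 0.6786 -0.1788  0.043 ]
bottles [0.5873 0.4715 0.0775] [0.5874 0.4699 0.0775] [0.713  0.2794 0.0775] [0.7074 0.2731 0.0775] [0.7063 0.1589 0.045 ] [0.706  0.1514 0.045 ]
top tray 0.98 ((570.485595703125, 285.96746826171875), (147.25909423828125, 122.05754089355469), 9.995756149291992)
top back_stop 0.82 ((669.2517700195312, -162.12615966796875), (139.67547607421875, 17.178966522216797), 88.37946319580078)
top sampler 0.59 ((622.2420654296875, -243.5525360107422), (387.903564453125, 364.8484802246094), 87.59723663330078)
top side_fence None
top tray_grip 0.98 ((558.1411743164062, 277.73309326171875), (137.04995727539062, 115.17377471923828), 8.475247383117676)
```

View pics/c0.png

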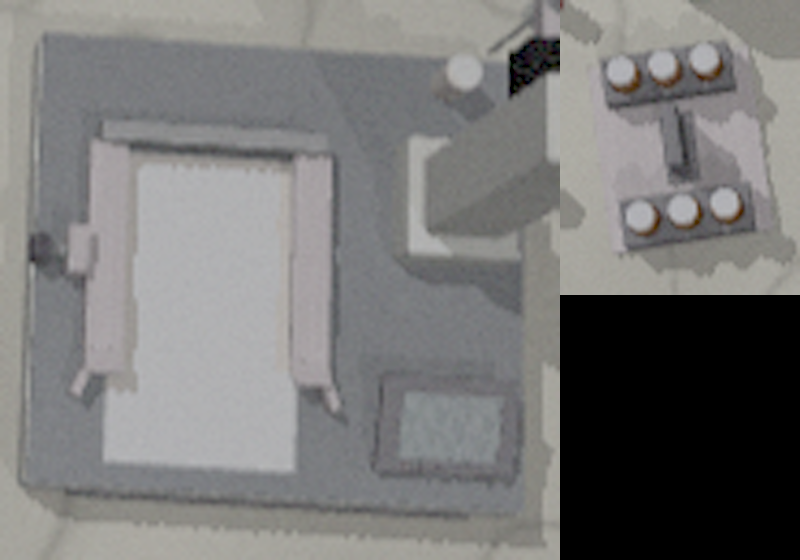

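The crop gives clear edges for the bay lips, the stop and the vial caps, so I'll turn them into poses.

Run:
```python
from h import *
np.set_printoptions(precision=4,suppress=True)
f=lambda p:(np.array(p)+.5)/(560/130)-.5+[310,115]
g=lambda p:(np.array(p)-[560,0]+.5)/(240/65)-.5+[160,145]
W=lambda p,z:ray("top",f(p),z)[:2]
for nm,p,q,z in(("Lin",(131,145),(125,373),.058),("Lout",(92,140),(86,370),.058),("Rin",(294,155),(291,382),.058),("Rout",(333,157),(329,385),.058),("stoprear",(104,122),(329,135),.065),("stopfront",(104,138),(329,150),.065),("deckfront",(20,487),(525,515),.043),("deckL",(40,35),(20,487),.043),("whitefront",(103,462),(296,472),.043)):
    a,b=W(p,z),W(q,z); d=a-b; print(nm,a,b,np.linalg.norm(d),"yaw",np.degrees(np.arctan2(d[1],d[0]))%90)
v=np.array([ray("top",g(p),.058)[:2] for p in((624,73),(665,67),(707,60),(642,217),(685,211),(727,205))])
print(v,"c",v.mean(0),"len",np.linalg.norm(v[:3].mean(0)-v[3:].mean(0)))
d=v[:3].mean(0)-v[3:].mean(0);e=v[[0,3]].mean(0)-v[[2,5]].mean(0);print(np.degrees(np.arctan2(d[1],d[0])),np.degrees(np.arctan2(e[1],e[0]))-90,np.linalg.norm(e))
o=get_obs();print(R.from_quat(o["tool_rot"]).as_matrix())
```

```text
Lin [ 0.6655 -0.1126] [ 0.5223 -0.1068] 0.1433543387536588 yaw 87.69963927647133
Lout [ 0.6681 -0.0882] [ 0.5236 -0.0829] 0.14460143164902717 yaw 87.90284942084193
Rin [ 0.6614 -0.2146] [ 0.5187 -0.2087] 0.14283361731686195 yaw 87.63611959048016
Rout [ 0.6607 -0.239 ] [ 0.5173 -0.232 ] 0.1435511410784172 yaw 87.20339201359751
stoprear [ 0.678  -0.0945] [ 0.6729 -0.2348] 0.14037124428938208 yaw 87.93625813517012
stopfront [ 0.6678 -0.0944] [ 0.6633 -0.2345] 0.14017450872539172 yaw 88.18848370872857
deckfront [ 0.4528 -0.0444] [ 0.4413 -0.3554] 0.3111805471034663 yaw 87.87386671894562
deckL [ 0.74   -0.0586] [ 0.4528 -0.0444] 0.28750326657426767 yaw 87.16699920700955
whitefront [ 0.4691 -0.0956] [ 0.4651 -0.2146] 0.11906048877019415 yaw 88.09677347763275
[[0.6118 0.3205]
 [0.6168 0.2915]
 [0.6226 0.2617]
 [0.5084 0.3032]
 [0.5133 0.2732]
 [0.5181 0.2438]] c [0.5652 0.2823] len 0.10531524342989483
9.734117934737473 9.850023979400845 0.05996928692565866
[[-0.      0.3049  0.9524]
 [-0.      0.9524 -0.3049]
 [-1.     -0.     -0.    ]]
```

Tray centre is about (0.565, 0.282) with yaw +9.8°. bay_seat is about (0.5945, -0.164) with yaw -2.2°. The sizes match (105×60 mm between caps, a 311 mm deck and a 140 mm stop). I'll move above the tray.

```bash
python3 -m inch '[[87,[0,-18.4,45.2],[0,0,0]],[87,[0,-18.4,45.2],[0,0,0]],[87,[0,-18.4,45.2],[0,0,0]],[87,[0,-18.4,45.2],[0,0,0]],[87,[0,-18.4,45.2],[0,0,0]],[87,[0,-18.4,45.2],[0,0,0]],[87,[0,-18.4,45.2],[0,0,0]],[87,[0,-18.4,45.2],[0,0,0]],[87,[0,-18.4,45.2],[0,0,0]],[87,[0,-18.4,45.2],[0,0,0]],[87,[0,0,0],[-9.2,0,0]],[87,[0,0,0],[-9.2,0,0]]]' 30
cat >> h.py <<'E'
def go(x,y,z,yaw):
    """remaining shift in tool axes (mm) and turn about tool x (deg)"""
    o=get_obs();m=R.from_quat(o["tool_rot"]).as_matrix();p=np.array(o["position"])
    y0=np.degrees(np.arctan2(m[1,2],m[0,2]))
    print("t",round(o["time"],2),"pos",np.round(p,4),"yaw",round(y0,2),"F",np.round(o["ft_force"],1),"M",np.round(o["moment"],2),"w",round(o["grip_width"],4),"tilt",np.round(m[2,1:],4))
    print("shift tool mm",np.round(1000*m.T@(np.array([x,y,z])-p),1),"turn x",round(-(yaw-y0),2))
E
python3 -c "
from h import *
go(.565,.282,.12,9.8)"
```

```text
time: 3.05
position: [0.5796, 0.274, 0.2232]
tool_rot: [-0.006, 0.705, 0.01, 0.709]
ft_force: [-0.5, -0.2, -0.7]
grip_width: 0.0872
t 3.05 pos [0.5796 0.274  0.2232] yaw 1.29 F [-0.5 -0.2 -0.7] M [0.03 0.05 0.03] w 0.0872 tilt [0.0044 0.0056]
shift tool mm [103.1   7.9 -15. ] turn x -8.51
```

```bash
python3 -m inch '[[87,[40,8,-15],[-8.5,0,0]],[87,[40,0,0],[0,0,0]],[87,[23,0,0],[0,0,0]],[87,[0,0,0],[0,0,0]]]'
python3 - <<'E'
from h import *
go(.565,.282,.025,9.8)
a=imaging.camera("side");b=imaging.camera("top")
A=cv2.resize(a[200:320,170:310],(467,400),interpolation=3);B=cv2.resize(b[140:230,155:230],(333,400),interpolation=3)
C=np.hstack([A,B]);cv2.imwrite("pics/c1.png",(255*(C/255.)**.5).astype(np.uint8)[:,:,::-1])
for c in("top","side"): print(imaging.tip_of(c,"tray_grip")[:2])
for c in("top","side"): print(c,"expect grip px",proj(c,[.565,.282,.044]),"tcp",proj(c,get_obs()["position"]))
E
```

```text
time: 3.55
position: [0.567, 0.2821, 0.1188]
tool_rot: [-0.06, 0.701, 0.064, 0.708]
ft_force: [-0.5, 0.6, 0.8]
grip_width: 0.0868
t 3.55 pos [0.567  0.2821 0.1188] yaw 10.05 F [-0.5  0.6  0.8] M [-0.02  0.02  0.03] w 0.0868 tilt [0.004  0.0105]
shift tool mm [93.8 -0.1 -3. ] turn x 0.25
[]
[{'pixel': [238.9, 261.7], 'confidence': 0.93}, {'pixel': [257.8, 137.1], 'confidence': 0.68}]
top expect grip px [191.48124553 183.08938056] tcp [187.74739761 175.81611121]
side expect grip px [240.28152969 261.49786735] tcp [235.90950426 241.01270962]
```

View pics/c1.png

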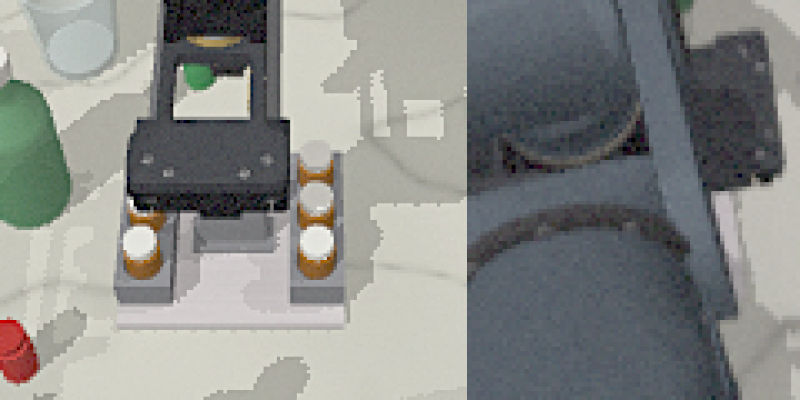

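The view shows the gripper centred over the grip, with the vials clear of the fingers. I'll correct the small tilt, then descend and pinch.

```bash
python3 -m inch '[[87,[20,0,-3],[0.25,0.6,-0.2]],[87,[28,0,0],[0,0,0]],[87,[28,0,0],[0,0,0]],[87,[15,0,0],[0,0,0]],[87,[0,0,0],[0,0,0]]]' 40
python3 -c "
from h import *
go(.565,.282,.025,9.8)"
```

```text
time: 4.38
position: [0.5695, 0.2834, 0.0296]
tool_rot: [-0.059, 0.7, 0.061, 0.709]
ft_force: [-1.4, 0.4, 0.3]
grip_width: 0.0871
t 4.38 pos [0.5695 0.2834 0.0296] yaw 9.76 F [-1.4  0.4  0.3] M [ 0.03 -0.02 -0.02] w 0.0871 tilt [0.0016 0.0124]
shift tool mm [ 4.6 -0.6 -4.7] turn x -0.04
```

```bash
python3 -m inch '[[87,[4,-0.6,-3],[0,0.8,-0.1]],[87,[1,0,-1],[0,0.3,0]]]'
python3 -c "
from h import *
go(.565,.282,.025,9.8)"
python3 -m inch '[[8,[0,0,0],[0,0,0]],[8,[0,0,0],[0,0,0]],[8,[0,0,0],[0,0,0]],[8,[0,0,0],[0,0,0]],[8,[0,0,0],[0,0,0]],[8,[0,0,0],[0,0,0]]]' 40
python3 -c "
from h import *
go(.565,.282,.14,9.8)"
```

```text
time: 4.62
position: [0.5665, 0.2824, 0.0257]
tool_rot: [-0.06, 0.706, 0.06, 0.703]
ft_force: [0.4, -0.5, -0.0]
grip_width: 0.0869
t 4.62 pos [0.5665 0.2824 0.0257] yaw 9.76 F [ 0.4 -0.5 -0. ] M [ 0.08  0.05 -0.  ] w 0.0869 tilt [-0.     -0.0054]
shift tool mm [ 0.7 -0.1 -1.5] turn x -0.04
time: 5.38
position: [0.5677, 0.2828, 0.0276]
tool_rot: [-0.06, 0.705, 0.06, 0.704]
ft_force: [0.7, 0.0, 0.8]
grip_width: 0.0353
t 5.38 pos [0.5677 0.2828 0.0276] yaw 9.77 F [0.7 0.  0.8] M [-0.01  0.01 -0.  ] w 0.0353 tilt [ 0.0004 -0.0019]
shift tool mm [-112.4   -0.3   -3. ] turn x -0.03
```

```bash
python3 -m inch '[[8,[0.5,0,0],[0,0,0]],[8,[0.5,0,0],[0,0,0]],[8,[0.5,0,0],[0,0,0]],[8,[0.5,0,0],[0,0,0]],[8,[0.5,0,0],[0,0,0]],[8,[0,0,0],[0,0,0]]]' 45
python3 -c "
from h import *
go(.565,.282,.14,9.8)"
```

```text
time: 6.12
position: [0.5677, 0.2834, 0.0264]
tool_rot: [-0.06, 0.705, 0.061, 0.704]
ft_force: [-0.6, 0.6, 0.3]
grip_width: 0.0118
t 6.12 pos [0.5677 0.2834 0.0264] yaw 9.8 F [-0.6  0.6  0.3] M [0.09 0.08 0.02] w 0.0118 tilt [ 0.0008 -0.0013]
shift tool mm [-113.6   -0.8   -3. ] turn x 0.0
```

Gripped at 11.8 mm. I'll lift it gently.

```bash
python3 -m inch '[[8,[0,0,0],[0,0,0]],[8,[-4,0,0],[0,0,0]],[8,[-8,0,0],[0,0,0]],[8,[-12,0,0],[0,0,0]],[8,[-15,0,0],[0,0,0]],[8,[-15,0,0],[0,0,0]],[8,[-15,0,0],[0,0,0]],[8,[-12,0,0],[0,0,0]],[8,[-8,0,0],[0,0,0]],[8,[-4,0,0],[0,0,0]]]' 45
python3 -c "
from h import *
go(.43,-.158,.14,-2.2)"
```

```text
time: 7.38
position: [0.5664, 0.2822, 0.1238]
tool_rot: [-0.061, 0.706, 0.06, 0.703]
ft_force: [0.1, -0.5, -3.8]
grip_width: 0.0115
t 7.38 pos [0.5664 0.2822 0.1238] yaw 9.79 F [ 0.1 -0.5 -3.8] M [ 0.   -0.02  0.01] w 0.0115 tilt [-0.0004 -0.0053]
shift tool mm [ -14.9 -410.6 -209.3] turn x 11.99
```

```bash
python3 -m inch '[[8,[-1,-8.9,-4.5],[0,0,0]],[8,[-1,-17.8,-9.1],[0,0,0]],[8,[-1,-26.7,-13.6],[0,0,0]],[8,[-1,-35.6,-18.2],[0,0,0]],[8,[-1,-35.6,-18.2],[0,0,0]],[8,[-1,-35.6,-18.2],[0,0,0]],[8,[-1,-35.6,-18.2],[0,0,0]],[8,[-1,-35.6,-18.2],[0,0,0]],[8,[-1,-35.6,-18.2],[0,0,0]],[8,[-1,-26.7,-13.6],[0,0,0]],[8,[-1,-17.8,-9.1],[0,0,0]],[8,[-1,-8.9,-4.5],[0,0,0]]]' 45
python3 -c "
from h import *
go(.43,-.158,.14,-2.2)"
```

```text
time: 8.88
position: [0.4452, -0.0817, 0.136]
tool_rot: [-0.06, 0.711, 0.058, 0.699]
ft_force: [1.4, 0.9, -4.5]
grip_width: 0.0118
t 8.88 pos [ 0.4452 -0.0817  0.136 ] yaw 9.59 F [ 1.4  0.9 -4.5] M [ 0.07 -0.04  0.03] w 0.0118 tilt [-0.0019 -0.0171]
shift tool mm [ -3.4 -72.7 -27.8] turn x 11.79
```

```bash
python3 -m inch '[[8,[0,-12,-6],[2,-0.3,0]],[8,[0,-20,-6],[3,-0.3,0]],[8,[0,-20,-6],[3,-0.3,0]],[8,[0,-15,-4],[2.5,-0.2,0.1]],[8,[0,-8,-3],[1.3,0,0]],[8,[0,0,0],[0,0,0]]]' 45
python3 - <<'E'
from h import *
go(.43,-.158,.08,-2.2)
a=imaging.camera("side");b=imaging.camera("top")
A=cv2.resize(a[70:220,180:340],(427,400),interpolation=3);B=cv2.resize(b[120:260,300:440],(373,373),interpolation=3)
B=np.vstack([B,np.zeros((27,373,3),np.uint8)])
C=np.hstack([A,B]);cv2.imwrite("pics/c2.png",(255*(C/255.)**.5).astype(np.uint8)[:,:,::-1])
for c in("top","side"): 
  for t in("tray_grip","bay_seat"): print(c,t,imaging.tip_of(c,t)[:2])
s=imaging.camera_params("side")
p=get_obs()["position"]
for c in("top","side"): print(c,"expect",proj(c,p+[0,0,.019]))
E
```

```text
time: 9.62
position: [0.4241, -0.1613, 0.1363]
tool_rot: [0.018, 0.706, -0.018, 0.708]
ft_force: [0.2, -0.1, -4.3]
grip_width: 0.0121
t 9.62 pos [ 0.4241 -0.1613  0.1363] yaw -2.87 F [ 0.2 -0.1 -4.3] M [0.04 0.02 0.02] w 0.0121 tilt [0.     0.0027]
shift tool mm [56.3  3.6  5.6] turn x -0.67
top tray_grip [{'pixel': [368.2, 212.8], 'confidence': 0.58}]
top bay_seat [{'pixel': [358.2, 174.5], 'confidence': 0.56}]
side tray_grip [{'pixel': [328.0, 95.5], 'confidence': 0.84}]
side bay_seat [{'pixel': [261.1, 123.7], 'confidence': 0.69}]
top expect [369.82286311 236.75013415]
side expect [326.91265252  98.27916133]
```

View pics/c2.png

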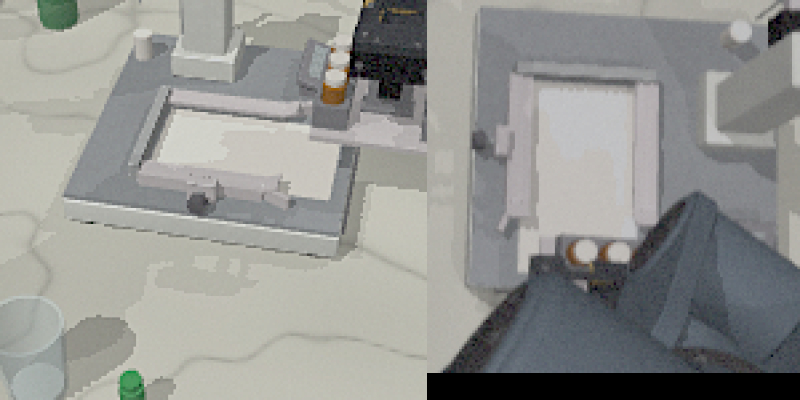

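The tray is level and facing the mouth, and two front vial caps show at top-camera pixels (359,214.6) and (372,215). I'll check its offset in the hand, then lower.

```bash
python3 - <<'E'
from h import *
for p in([358.9,214.6],[372.1,215]): print(ray("top",p,.168))
o=get_obs();m=R.from_quat(o["tool_rot"]).as_matrix();p=np.array(o["position"])
for y in(-.03,0,.03): print(y,p+m@[0,y,.053-.002])
E
python3 -m inch '[[8,[8,2,2],[-0.7,0,0]],[8,[14,1,1],[0,0,0]],[8,[14,0,0],[0,0,0]],[8,[10,0,0],[0,0,0]],[8,[6,0,0],[0,0,0]]]' 45
python3 -c "
from h import *
go(.43,-.158,.071,-2.2)"
```

```text
[ 0.47561088 -0.13225024  0.168     ]
[ 0.47525127 -0.16384765  0.168     ]
-0.03 [ 0.47388611 -0.19294315  0.13646776]
0 [ 0.47532843 -0.16297784  0.13646405]
0.03 [ 0.47677076 -0.13301253  0.13646034]
time: 10.55
position: [0.4292, -0.1565, 0.0818]
tool_rot: [0.011, 0.705, -0.011, 0.709]
ft_force: [0.5, -0.6, -3.6]
grip_width: 0.0117
t 10.55 pos [ 0.4292 -0.1565  0.0818] yaw -1.8 F [ 0.5 -0.6 -3.6] M [-0.03  0.06  0.08] w 0.0117 tilt [-0.0008  0.0043]
shift tool mm [10.8 -1.5  0.8] turn x 0.4
```

```bash
python3 -m inch '[[8,[5,-1,0],[0.4,0.25,0]],[8,[4,0,0],[0,0,0]],[8,[2,0,0],[0,0,0]],[8,[0.5,0,0],[0,0,0]]]' 45
python3 -c "
from h import *
go(.43,-.158,.071,-2.2)"
```

```text
time: 11.05
position: [0.4298, -0.1579, 0.0696]
tool_rot: [0.013, 0.707, -0.014, 0.707]
ft_force: [0.9, 0.2, -4.8]
grip_width: 0.0117
t 11.05 pos [ 0.4298 -0.1579  0.0696] yaw -2.22 F [ 0.9  0.2 -4.8] M [ 0.02  0.01 -0.02] w 0.0117 tilt [-0.0012  0.0004]
shift tool mm [-1.4 -0.1  0.2] turn x -0.02
```

```bash
python3 -m inch '[[8,[0,0,5],[0,0,0]],[8,[0,0,10],[0,0,0]],[8,[0,0,10],[0,0,0]],[8,[0,0,10],[0,0,0]],[8,[0,0,10],[0,0,0]],[8,[0,0,5],[0,0,0]]]' 45
python3 -c "
from h import *
go(.5945,-.164,.0694,-2.2)"
```

```text
time: 11.8
position: [0.4731, -0.1549, 0.0701]
tool_rot: [0.017, 0.714, -0.011, 0.7]
ft_force: [-1.3, -0.6, 3.9]
grip_width: 0.0114
t 11.8 pos [ 0.4731 -0.1549  0.0701] yaw -2.33 F [-1.3 -0.6  3.9] M [-0.44 -0.23 -0.07] w 0.0114 tilt [ 0.0083 -0.0208]
shift tool mm [ -1.8  -4.1 121.7] turn x -0.13
```

```bash
python3 -m inch '[[8,[-0.5,-1,0],[0,-0.8,-0.3]],[8,[0,0,4],[0.1,-0.5,-0.2]],[8,[0,0,8],[0,-0.2,0]],[8,[0,0,6],[0,-0.2,0]]]' 45
python3 -c "
from h import *
go(.5945,-.164,.0694,-2.2)"
```

```text
time: 12.3
position: [0.4937, -0.1571, 0.0706]
tool_rot: [0.014, 0.702, -0.016, 0.711]
ft_force: [0.1, 0.1, -4.0]
grip_width: 0.0114
t 12.3 pos [ 0.4937 -0.1571  0.0706] yaw -2.42 F [ 0.1  0.1 -4. ] M [-0.04 -0.01  0.05] w 0.0114 tilt [-0.0018  0.0126]
shift tool mm [  2.5  -2.7 101. ] turn x -0.22
```

```bash
python3 -m inch '[[8,[0.3,0,5],[-0.2,0.5,0.1]],[8,[0.2,0,8],[0,0.1,0]],[8,[0.2,0,8],[0,0,0]],[8,[0.2,0,5],[0,0,0]]]' 45
python3 -c "
from h import *
go(.5945,-.164,.0694,-2.2)"
```

```text
time: 12.8
position: [0.5217, -0.1581, 0.0696]
tool_rot: [0.014, 0.707, -0.013, 0.707]
ft_force: [-1.4, 0.1, -1.1]
grip_width: 0.0118
t 12.8 pos [ 0.5217 -0.1581  0.0696] yaw -2.17 F [-1.4  0.1 -1.1] M [ 0.13  0.36 -0.05] w 0.0118 tilt [0.0004 0.0005]
shift tool mm [ 0.3 -3.1 73. ] turn x 0.03
```

```bash
python3 -m inch '[[8,[0,0,5],[0,-0.1,0]],[8,[0,0,8],[0,-0.1,0]],[8,[0,0,8],[0,-0.1,0]],[8,[0,0,8],[0,-0.1,0]],[8,[0,0,5],[0,-0.1,0]]]' 45
python3 -c "
from h import *
go(.5945,-.164,.0694,-2.2)"
```

```text
time: 13.42
position: [0.5574, -0.1592, 0.0702]
tool_rot: [0.013, 0.704, -0.013, 0.71]
ft_force: [-1.8, -0.3, 0.3]
grip_width: 0.0114
t 13.43 pos [ 0.5574 -0.1592  0.0702] yaw -2.16 F [-1.8 -0.3  0.3] M [0.08 0.45 0.04] w 0.0114 tilt [0.0006 0.0085]
shift tool mm [ 1.1 -3.4 37.3] turn x 0.04
```

```bash
python3 -m inch '[[8,[0.2,0,5],[0,0.3,0]],[8,[0,0,8],[0,0,0]],[8,[0,0,8],[0,0,0]],[8,[0,0,4],[0,0,0]],[8,[0,0,3],[0,0,0]]]' 45
python3 -c "
from h import *
go(.5945,-.164,.0694,-2.2)"
```

```text
time: 14.05
position: [0.5873, -0.1603, 0.0698]
tool_rot: [0.014, 0.706, -0.013, 0.708]
ft_force: [-1.0, 0.9, -1.5]
grip_width: 0.0121
t 14.05 pos [ 0.5873 -0.1603  0.0698] yaw -2.15 F [-1.   0.9 -1.5] M [0.04 0.4  0.01] w 0.0121 tilt [0.0008 0.0025]
shift tool mm [ 0.4 -3.4  7.3] turn x 0.05
```

Now I'll ease forward to the stop while watching the force.

```bash
python3 -m inch '[[8,[0,0,3],[0,0,0]],[8,[0,0,3],[0,0,0]],[8,[0,0,2],[0,0,0]],[8,[0,0,2],[0,0,0]]]' 45
python3 -c "
from h import *
go(.5945,-.164,.0694,-2.2)"
python3 -m inch '[[8,[0,0,2],[0,0,0]],[8,[0,0,2],[0,0,0]],[8,[0,0,2],[0,0,0]]]' 45
python3 -c "
from h import *
go(.5945,-.164,.0694,-2.2)"
```

```text
time: 14.55
position: [0.5956, -0.1603, 0.0694]
tool_rot: [0.013, 0.708, -0.012, 0.706]
ft_force: [-6.0, -1.7, 5.5]
grip_width: 0.0116
t 14.55 pos [ 0.5956 -0.1603  0.0694] yaw -2.09 F [-6.  -1.7  5.5] M [-0.2   1.41  0.09] w 0.0116 tilt [ 0.0015 -0.0029]
shift tool mm [-0.  -3.7 -0.9] turn x 0.11
time: 14.92
position: [0.5955, -0.1603, 0.0698]
tool_rot: [0.013, 0.712, -0.011, 0.701]
ft_force: [-7.5, -0.7, 3.4]
grip_width: 0.0123
t 14.93 pos [ 0.5955 -0.1603  0.0698] yaw -2.0 F [-7.5 -0.7  3.4] M [-0.16  0.75  0.05] w 0.0123 tilt [ 0.0023 -0.0156]
shift tool mm [ 0.4 -3.7 -0.9] turn x 0.2
```

Contact with the back stop (7.5 N). Next I'll slide right to the fence, keeping it pressed back.

```bash
python3 -m inch '[[8,[0,-1.5,0.5],[0.1,-0.5,-0.1]],[8,[0,-2,1],[0,-0.2,0]],[8,[0,-2,1],[0,0,0]],[8,[0,-2,1],[0,0,0]]]' 45
python3 -c "
from h import *
go(.5945,-.164,.0694,-2.2)"
python3 -m inch '[[8,[0,-2,1.5],[0,0,0]],[8,[0,-2,1.5],[0,0,0]]]' 45
python3 -c "
from h import *
go(.5945,-.164,.0694,-2.2)"
```

```text
time: 15.42
position: [0.5953, -0.1631, 0.0697]
tool_rot: [0.016, 0.711, -0.01, 0.703]
ft_force: [-5.4, 5.9, 4.3]
grip_width: 0.0114
t 15.43 pos [ 0.5953 -0.1631  0.0697] yaw -2.14 F [-5.4  5.9  4.3] M [0.73 0.41 0.14] w 0.0114 tilt [ 0.009  -0.0105]
shift tool mm [ 0.3 -1.  -0.8] turn x 0.06
time: 15.68
position: [0.5953, -0.1631, 0.0702]
tool_rot: [0.018, 0.713, -0.007, 0.701]
ft_force: [-7.3, 6.4, 4.8]
grip_width: 0.0119
t 15.68 pos [ 0.5953 -0.1631  0.0702] yaw -2.08 F [-7.3  6.4  4.8] M [0.52 0.51 0.08] w 0.0119 tilt [ 0.015 -0.017]
shift tool mm [ 0.8 -0.9 -0.8] turn x 0.12
```

Both contacts are loaded at about 6–7 N. I'll level the tool, firm up the push a little, and look.

```bash
python3 -m inch '[[8,[0.5,-2,2],[0.1,-0.9,-0.8]],[8,[0.5,-2.5,2.5],[0,-0.6,-0.5]],[8,[0.5,-2.5,2.5],[0,-0.3,-0.3]]]' 45
python3 - <<'E'
from h import *
go(.5945,-.164,.0694,-2.2)
a=imaging.camera("side");b=imaging.camera("top")
A=cv2.resize(a[70:170,200:320],(480,400),interpolation=3);B=cv2.resize(b[130:230,310:390],(320,400),interpolation=3)
C=np.hstack([A,B]);cv2.imwrite("pics/c3.png",(255*(C/255.)**.5).astype(np.uint8)[:,:,::-1])
for i in range(3): imaging.camera("side")
go(.5945,-.164,.0694,-2.2)
E
```

```text
time: 16.05
position: [0.5955, -0.163, 0.0694]
tool_rot: [0.013, 0.707, -0.014, 0.707]
ft_force: [-6.2, 5.5, 8.3]
grip_width: 0.0119
t 16.05 pos [ 0.5955 -0.163   0.0694] yaw -2.19 F [-6.2  5.5  8.3] M [1.29 1.45 0.05] w 0.0119 tilt [-0.0009 -0.0011]
shift tool mm [-0. -1. -1.] turn x 0.01
t 16.3 pos [ 0.5955 -0.163   0.0694] yaw -2.2 F [-6.6  6.6  7.7] M [1.27 1.44 0.11] w 0.012 tilt [-0.0007 -0.0011]
shift tool mm [-0. -1. -1.] turn x 0.0
```

View pics/c3.png

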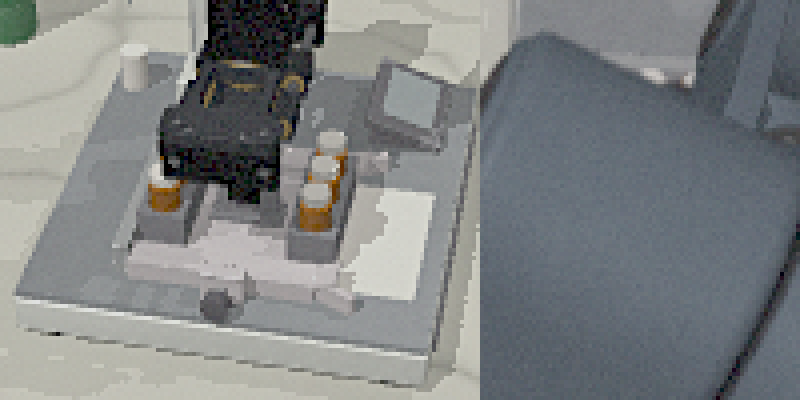

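The tray sits under the lips against the stop, with its visible vials upright. The yaw moment is near zero (0.1 Nm; a cocked corner contact would give about 0.6), so it lies flush. One slightly firmer push, then a final check.

```bash
python3 -m inch '[[8,[0.4,-3.2,3.2],[0,-0.3,-0.3]],[8,[0.4,-3.6,3.6],[0,-0.3,-0.3]],[8,[0.4,-3.6,3.6],[0,-0.3,-0.3]]]' 45
python3 - <<'E'
from h import *
go(.5945,-.164,.0694,-2.2)
for i in range(10): imaging.camera("side")
go(.5945,-.164,.0694,-2.2)
E
```

```text
time: 16.68
position: [0.5954, -0.163, 0.0694]
tool_rot: [0.015, 0.71, -0.013, 0.704]
ft_force: [-9.0, 9.2, 9.3]
grip_width: 0.0121
t 16.68 pos [ 0.5954 -0.163   0.0694] yaw -2.24 F [-9.   9.2  9.3] M [1.41 1.09 0.05] w 0.0121 tilt [ 0.0021 -0.0093]
shift tool mm [-0.  -1.1 -0.8] turn x -0.04
t 17.18 pos [ 0.5954 -0.163   0.0694] yaw -2.23 F [-8.9  8.6  8.4] M [1.35 1.1  0.12] w 0.0116 tilt [ 0.0019 -0.0091]
shift tool mm [-0.  -1.1 -0.8] turn x -0.03
```

Steady, with about 9 N towards each face. Handing in.

```bash
python3 -c "
from h import *
print(robot.hand_in()); go(.5945,-.164,.0694,-2.2)"
```

```text
the job is handed in; nothing more can be done
None
the job is handed in; nothing more can be done
```

The tray is home in the autosampler's corner, and I handed the job in with the gripper still holding the grip and pushing. The hand-in gave no verdict. I lifted the tray by its grip, lowered it in front of the mouth, slid it in under the lips, and pushed it onto the back stop and then onto the right-hand guide.

**Last checks, steady over 0.5 s at 17.2 s:**
- **Push:** the wrist reads about 9 N against the back stop and about 9 N against the right-hand guide. These readings include some deck friction.
- **Grip:** the fingers are set to 45 N and stand at about 12 mm on the plate.
- **Square:** the gripper's yaw is -2.2°, matching the bay's as measured in the images. The yaw moment is only about 0.1 Nm, so the tray appears flush on both faces.
- **Position:** it stopped within about 1 mm of where the images put bay_seat.
- **Level:** the tool is tilted by no more than 0.01 rad, and the height matches the tray lying flat on the deck.

**Not confirmed:**
- **Vials:** the side picture shows four of the six upright. The gripper hid the other two, and the arm blocked the top camera.
- **Bottles and beaker:** I did not measure them again after the move. The path stayed clear of them and no unexpected force showed.

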